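# Unclamp an inlaid handle blank and roll it strip side up

## Robot

A 6-joint arm with a two-finger parallel gripper is mounted at the origin on the work surface. World frame = base frame: x ahead of the robot, y to its left, z up, the work surface at z = 0. Lengths are in m, angles in rad, forces in N, time in s.
With the tool pointing down it reaches from about 0.375 to 0.9 m from the base axis. Payload 3.1 kg.
Tool frame: the origin (TCP) lies where the fingers leave the gripper's body, on its centre line; the fingertips stand manip.tip_reach ahead of it and the grasp point (between the pads) lies 54 mm ahead of it (manip.tip_reach is the distance from the TCP to the fingertips, in m); z points along the fingers, y is the direction in which the jaws open and shut (so a half turn about z gives the same grasp; the last joint's range is limited). The gripper opens to 85 mm and grips with 20 to 120 N. Pads are 22 mm wide; open, the fingers measure 114 mm over their backs; the gripper's body (76 mm by 85 mm) begins 54 mm behind the grasp point. The pads swing forward as they close: fully open they stand 13 mm farther back than shut.
Start: joints at [1.111, 0.527, 1.433, -0, 1.181, -0.178], TCP at [0.173, 0.601, 0.304] pointing down, gripper open.
Joint ranges: [-3.08, 3.08], [-0.75, 2.2], [0.22, 2.44], [-1.43, 4.57], [0, 2.65], [-2.85, 2.85]. Speed limits (rad/s): [2.79, 2.79, 3.14, 3.14, 3.14, 3.14].

## Interface

Orientations are given as a unit quaternion [x, y, z, w].
In Python, from station import manip, cams, order gives the robot as it stands. The module is installed in compiled form; this text tells all that it offers.
- The arm moves only by the tool drive_tool, never from a script. Its arguments are lists of equal length, an entry for each row: "linear": the shift along the tool's x, y, z in mm, a list of three; "rot": the turn, a rotation vector about the tool's x, y, z in degrees, a list of three; "hand": the finger opening in mm, from 0 to 85.4. A call has 1 to 20 rows; each row shifts and turns the pose as measured when the row begins, along the tool's axes as they then stand; what a row does not reach is not made up. A row lasts 1/12 s, in which the tool goes at most 41.7 mm and 7.16 degrees, less where a joint would pass 70% of its speed; a pose out of reach is approached as far as the arm can. A call with a gripper value outside its range is refused whole. The fingers move at their own pace and stop on an object; "force" is the grip in N (left out, the last holds). Time passes only in rows, so rows that do not move let the fingers close. It gives the time, the measured TCP pose, the force and the opening at its end, in the units of the state.
- manip.sense(): the state, without advancing time (a new reading comes with each control period).
- cams.snapshot(name): name is "scene" or "top"; returns the picture (400x640x3 uint8, red, green, blue); there is no depth.
- cams.camera_model(name): a dict with "vfov" (degrees; the focal length in pixels is half the picture's height over the tangent of half this angle, whatever the lens; pixels are square), "cx", "cy" (the principal point, pixels), "rvec" (rotation vector, rad) and "tvec" (3), from world to camera coordinates, as OpenCV has them. Camera axes: x right, y down, z forward; pixel columns grow to the right and rows downward; lengths in m; the calibration is good to about 2 mm. A picture is of the moment at which its call begins. camera_model takes no time and is no camera call.
- order.sign_off(): hands the job in, once; it reports no verdict.
Trained networks look in the newest picture that a camera, given by its name, has taken for a name from the list of things; names that differ only in an ending like _2 or _b are one class to them, and where a whole thing is asked for, a point or a joint stands for the part that bears it (a point fixed in the world has none). Each returns a list of dicts, best first, with "score" (0 to 1); they miss things now and then, are a little off and sometimes report something else, mostly with a low value. They report only what shows in the picture. A call takes as long as a camera call. They do not tell look-alikes from the thing itself.
- cams.regions_of(label, camera): "pixels" (400x640 bool, what is visible of it) and "rect" ([left, top, right, bottom] in pixels, round what is visible of it).
- cams.spot_point(label, camera): "at" ([column, row] in pixels: a listed point, or the origin of a listed thing).
The state is a dict: "t": time; "q": joint angles; "qd": joint speeds; "tau": joint torques, N m; "tcp_pos": TCP position; "tool_rot": TCP orientation; "force": force on the tool from outside, world axes, zero at the start; "ft_torque": the same for the moment, N m; "finger_gap": opening from 0.0 (shut) to 1.0 (fully open).
Only numpy, scipy, OpenCV 4.12 (cv2) and the standard library are available. Lean on these libraries where they do the work, as an engineer would, in place of code of your own. Each camera call takes 0.05 s, during which the arm holds its last target. There are 200 camera calls.

## Task

Slide the vise jaw fully open and leave it open, take the round wooden handle blank out, lay it on the cork pad without turning it over in the air, and let go of it. Then roll it along the pad until its inlaid metal strip faces straight up, and leave it lying still, wholly on the pad. Do not disturb the other things on the bench.

Things in the scene. Friction and masses are not known exactly. Their poses are not given: they have to be found in the camera images.
- bar: Handle blank: round wooden bar, diameter 32 mm, 140 mm long, 0.1 to 0.25 kg, one 8 mm wide metal strip let in flush along its whole length. Origin at its centre. Own z runs along the bar; own x points from the axis out through the strip, so the strip faces up when own x does. At the start it lies level in the vise, strip facing down or sideways-down.
- bar_end_a (a point): Centre of one end face of the blank (own z = +70 mm).
- bar_end_b (a point): Centre of the other end face (own z = -70 mm).
- vise: Low fixed vise, base 215 x 150 mm, 14 mm thick. Origin on the bench under the clamped blank; own y along the blank, the jaw opens to own -x. The blank's axis is 36 mm above the bench. Fixed jaw: two 46 mm high cheeks at own x 16 to 46, |y| 32 to 68 mm, joined behind by a bar (x 46 to 59, 34 mm high). The middle 64 mm of the blank is clear for fingers, above the base.
- jaw (a joint): Opening of the sliding jaw in m: 0 closed, 0.045 fully open at its stop. Stays where left; about 3 N moves it. It has two cheeks (own x of the vise -42 to -16 mm when closed, |y| 32 to 68 mm) with lips on top, 58 mm above the bench, that reach 6 mm over the blank while closed.
- jaw_post (a point): Point on the upright steel post of the sliding jaw, 12 mm in diameter with a 15 mm knob end, standing on the jaw's low cross bar (top 32 mm above the bench); the post's top is 84 mm above the bench, this point 70 mm. It lies at own x = -48.5 mm of the vise when closed and moves with the jaw. Push or pinch it to slide the jaw.
- pad: Fixed cork pad, 200 mm (own x) by 180 mm (own y), 10 mm thick, lying on the bench. Origin under its centre, on the bench; a blank lying on it has its axis 26 mm above the bench. The blank rolls freely on it but stays where it is left at rest.
- hammer: Small hammer lying on the bench, 200 mm long; bystander.
- jar: Closed glass jar, 50 mm across, 60 mm high, standing near the robot; bystander.
- screwdriver: Screwdriver lying on the bench, 170 mm long; bystander.
- bangle: Brass bangle lying flat, 66 mm across, 10 mm high; bystander.
Things that resemble listed ones, but are neither listed nor needed, are in the scene too. Leave any yellow look-alike of the bar alone.

How it is judged:
On the way, in this order (a step that is already met when the one before it is completed fails the run):
1. the jaw is slid fully open (within 5 mm of its stop) with the blank still lying in the vise (value of joint jaw above 0.04 m and distance between bar and vise below 0.06 m), for 0.1 s.
2. the blank lies let go on the pad, its strip still facing sideways or down (z of bar in the frame of pad between 0.023 and 0.029 m and x of bar_end_a in the frame of pad between -0.1 and 0.1 m and x of bar_end_b in the frame of pad between -0.1 and 0.1 m and y of bar_end_a in the frame of pad between -0.09 and 0.09 m and y of bar_end_b in the frame of pad between -0.09 and 0.09 m and contact force between the fingers and bar below 0.05 N and linear speed of bar below 0.01 m/s and angle between bar's own x axis and vertical above 1.2 rad), for 0.2 s.
At the end, for the whole second after the job is handed in: The blank lies still on the cork pad, both its ends within the pad's outline, touched by nothing else, its metal strip facing up within 0.25 rad (14 degrees) of straight up; the jaw is still open (at least 35 of 45 mm) (z of bar in the frame of pad between 0.023 and 0.029 m and x of bar_end_a in the frame of pad between -0.1 and 0.1 m and x of bar_end_b in the frame of pad between -0.1 and 0.1 m and y of bar_end_a in the frame of pad between -0.09 and 0.09 m and y of bar_end_b in the frame of pad between -0.09 and 0.09 m and contact force between the fingers and bar below 0.05 N and linear speed of bar below 0.01 m/s and angle between bar's own x axis and vertical below 0.25 rad and value of joint jaw above 0.035 m).
It fails at once if the blank turned in the air: its axis more than 62 mm above the bench with the strip within 1.2 rad of up (height (world z) of bar above 0.062 m and angle between bar's own x axis and vertical below 1.2 rad).
It fails at once if the hammer moved more than 30 mm (distance of hammer from where it was at the start of the episode above 0.03 m).
It fails at once if the jar moved more than 30 mm (distance of jar from where it was at the start of the episode above 0.03 m).
It fails at once if the screwdriver moved more than 30 mm (distance of screwdriver from where it was at the start of the episode above 0.03 m).
It fails at once if the bangle moved more than 30 mm (distance of bangle from where it was at the start of the episode above 0.03 m).
It also fails if it takes over 61 s, if anything falls off the work surface, if the arm or the gripper's body presses on something with over 40 N, if the wrist force passes 120 N, or if a joint passes its speed limit or range.

## Working session

There is one attempt and no reset: what is moved stays moved. The work goes in short steps, Python scripts to look and compute and a tool call to move; the robot and the scene stay as the last step left them, time stands still between calls to the robot, and variables do not carry over. Pictures are saved under pics/ and viewed, about 8 in all and at most 12, crops included, and the job is handed in when it is done.

Besides the shell and the picture viewer there is one more tool, called after "Request:" by a JSON object that holds its "op" and its "data", one argument or row to a line. drive_tool: Moves the arm, as the interface text tells. Its arguments: {"type":"object","properties":{"linear":{"type":"array","items":{"type":"array","items":{"type":"number"}}},"rot":{"type":"array","items":{"type":"array","items":{"type":"number"}}},"hand":{"type":"array","items":{"type":"number"}},"force":{"type":"number"}},"required":["linear","rot","hand"]}

```bash
mkdir -p pics; cat > h.py <<'E'
import numpy as np, cv2
from station import manip, cams, order
from scipy.spatial.transform import Rotation as R
def cam(n):
    m=cams.camera_model(n); f=200/np.tan(np.radians(m['vfov'])/2)
    K=np.array([[f,0,m['cx']],[0,f,m['cy']],[0,0,1]]); r=cv2.Rodrigues(np.array(m['rvec'],float))[0]
    return K,r,np.array(m['tvec'],float)
def w(n,px,z):
    K,r,t=cam(n); d=r.T@np.linalg.solve(K,[px[0],px[1],1]); c=-r.T@t
    return c+d*(z-c[2])/d[2]
def p(n,X):
    K,r,t=cam(n); v=K@(r@np.array(X)+t); return v[:2]/v[2]
def snap(n,fn=None,crop=None,s=1):
    im=cams.snapshot(n)[:,:,::-1].copy()
    if crop: im=im[crop[1]:crop[3],crop[0]:crop[2]]
    if s!=1: im=cv2.resize(im,None,fx=s,fy=s,interpolation=cv2.INTER_CUBIC)
    if fn: cv2.imwrite('pics/'+fn,im)
    return im
E
python3 - <<'E'
from h import *
for c in ('top','scene'):
    snap(c,c+'0.png'); K,r,t=cam(c); print(c,K[0,0],-r.T@t, cams.camera_model(c))
for l,z in (('bar',.036),('bar_end_a',.036),('bar_end_b',.036),('vise',0),('jaw_post',.07),('pad',0)):
    for c in ('top','scene'):
        print(l,c,[(round(d['score'],2),np.round(d['at']),np.round(w(c,d['at'],z)[:2],3)) for d in cams.spot_point(l,c)][:4])
print(manip.sense(),manip.tip_reach)
E
```

```text
top 434.83459955342596 [0.34424239 0.03708752 1.33128367] {'vfov': 49.399658541723284, 'cx': 321.6717552653002, 'cy': 196.48041067987634, 'rvec': array([ 2.12390098, -2.16572268,  0.17283334]), 'tvec': array([0.03620839, 0.54307544, 1.26331015])}
scene 487.19132171130514 [0.97809255 0.7547455  0.90279659] {'vfov': 44.637902859634785, 'cx': 328.8697354395276, 'cy': 201.1547873838503, 'rvec': array([ 0.7855161 ,  2.58977797, -1.09363755]), 'tvec': array([ 0.3985098 , -0.17139234,  1.4673657 ])}
bar top [(0.9, array([265., 200.]), array([0.538, 0.196])), (0.79, array([239., 300.]), array([0.246, 0.273])), (0.71, array([365., 257.]), array([ 0.362, -0.098])), (0.57, array([199., 192.]), array([0.566, 0.396]))]
bar scene [(0.96, array([344., 166.]), array([ 0.376, -0.08 ])), (0.91, array([351., 252.]), array([0.54 , 0.182])), (0.8, array([394., 332.]), array([0.586, 0.398]))]
bar_end_a top [(0.95, array([344., 275.]), array([ 0.31 , -0.036])), (0.92, array([240., 271.]), array([0.329, 0.269])), (0.91, array([190., 210.]), array([0.51, 0.42])), (0.91, array([381., 248.]), array([ 0.387, -0
[... 1066 characters left out ...]
8, -0.21 ]))]
{'t': 0.7, 'q': array([ 1.11147920e+00,  5.27450387e-01,  1.43273211e+00, -1.42988361e-05,
        1.18141209e+00, -1.78495796e-01]), 'qd': array([-7.29940825e-05,  3.88660516e-04, -3.10823319e-03,  4.03019764e-04,
       -1.04926647e-03, -3.04475567e-04]), 'tau': array([ 4.24080781e-05, -4.42168844e+01, -1.78385139e+01, -1.03626312e-04,
        5.66768031e-04, -1.55689213e-05]), 'tcp_pos': array([0.17316876, 0.60048751, 0.30393066]), 'tool_rot': array([ 1.39947061e-01,  9.90158987e-01, -2.99215740e-06,  5.97749753e-06]), 'force': array([-0.06847901, -0.52760649,  0.22661594]), 'ft_torque': array([-0.01255828, -0.00937616,  0.03868782]), 'finger_gap': 0.9975623627358969} 0.0726
```

View pics/top0.png

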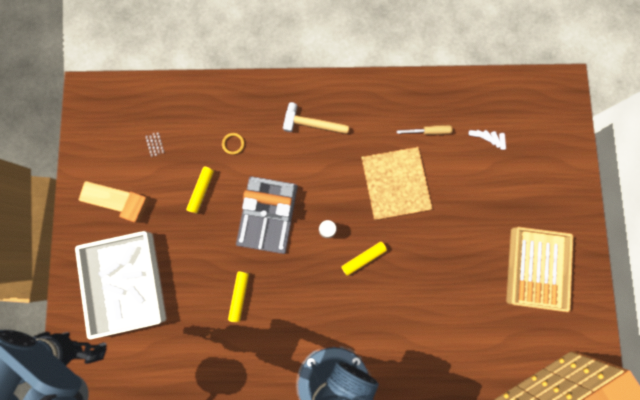

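View pics/scene0.png

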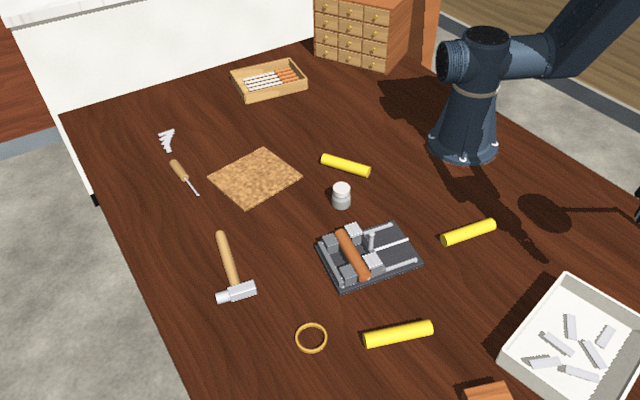

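Top view: the candidates for the bar are the brown round bar in the vise (267,198) and three yellow look-alikes at (200,190), (238,297) and (364,258). I choose the brown one. The post is near (261,212), the pad at (396,183), the jar at (327,229), the hammer at (315,122) and the screwdriver at (425,130).

```bash
python3 - <<'E'
from h import *
im=snap('top'); c1=cv2.resize(im[165:265,225:345],None,fx=5,fy=5,interpolation=cv2.INTER_CUBIC); 
im2=snap('scene'); c2=cv2.resize(im2[210:300,300:440],None,fx=4,fy=4,interpolation=cv2.INTER_CUBIC)
H=max(c1.shape[0],c2.shape[0]); 
cv2.imwrite('pics/c1.png',c1); 
def rect(l,c,z,filt):
    for d in cams.regions_of(l,c):
        m=d['pixels'].astype(np.uint8); 
        if not filt(d['rect']): continue
        cn=max(cv2.findContours(m,0,2)[0],key=cv2.contourArea)
        q=np.array([w(c,x[0],z)[:2] for x in cn.astype(float)],np.float32)
        (a,s,an)=cv2.minAreaRect(q*1000); print(l,c,round(d['score'],2),d['rect'],'ctr',np.round(a,1),'size',np.round(s,1),'ang',round(an,1)); print(np.round(cv2.boxPoints((a,s,an))).tolist())
rect('pad','top',.01,lambda r:1)
rect('pad','scene',.01,lambda r:1)
rect('bar','top',.045,lambda r:240<(r[0]+r[2])/2<300 and (r[1]+r[3])/2<230)
rect('vise','top',.014,lambda r:1)
rect('jar','top',.06,lambda r:1)
rect('jaw_post','top',.08,lambda r:1)
E
```

```text
pad top 0.96 [358.8, 146.1, 430.7, 220.0] ctr [ 588. -206.] size [205.5 186.8] ang 9.7
[[471.0, -131.0], [502.0, -315.0], [705.0, -281.0], [674.0, -97.0]]
pad scene 0.75 [206.8, 150.4, 302.4, 209.8] ctr [ 590.8 -205.6] size [203.  185.9] ang 9.5
[[475.0, -131.0], [506.0, -314.0], [706.0, -280.0], [676.0, -97.0]]
pad scene 0.58 [213.0, 233.2, 255.9, 298.4] ctr [783.6  30.9] size [215.2  88.5] ang 76.7
[[716.0, -64.0], [802.0, -84.0], [851.0, 125.0], [765.0, 146.0]]
bar top 0.92 [243.6, 191.2, 292.3, 207.7] ctr [540.6 189.8] size [141.7  32.2] ang 79.3
[[512.0, 123.0], [543.0, 117.0], [569.0, 256.0], [538.0, 262.0]]
vise top 0.87 [238.2, 176.3, 297.3, 251.2] ctr [497.  194.5] size [153.5 215.6] ang 78.6
[[376.0, 141.0], [588.0, 98.0], [618.0, 248.0], [406.0, 291.0]]
vise top 0.28 [243.2, 190.2, 290.3, 205.1] ctr [545.9 193. ] size [144.6  36.3] ang 77.5
[[513.0, 126.0], [548.0, 119.0], [579.0, 260.0], [544.0, 268.0]]
vise top 0.25 [224.6, 134.2, 242.7, 151.0] ctr [722.6 328.3] size [25.8  3.1] ang 0.8
[[710.0, 330.0], [710.0, 327.0], [736.0, 327.0], [735.0, 330.0]]
jar top 0.79 [316.9, 224.7, 333.9, 239.0] ctr [443.   13.6] size [41.4 45.5] ang 43.7
[[412.0, 16.0], [444.0, -17.0], [474.0, 11.0], [442.0, 44.0]]
jar top 0.62 [223.3, 137.1, 240.6, 152.5] ctr [724.4 303.4] size [17.2 51.6] ang 38.1
[[702.0, 318.0], [734.0, 278.0], [747.0, 288.0], [715.0, 329.0]]
jaw_post top 0.84 [243.7, 200.6, 290.7, 220.1] ctr [502.7 187.4] size [135.   46.8] ang 79.4
[[467.0, 125.0], [513.0, 117.0], [538.0, 249.0], [492.0, 258.0]]
jaw_post top 0.29 [356.9, 146.0, 431.1, 219.6] ctr [ 574.5 -192.8] size [189.9 170.4] ang 9.1
[[467.0, -124.0], [494.0, -292.0], [682.0, -262.0], [655.0, -94.0]]
```

View pics/c1.png

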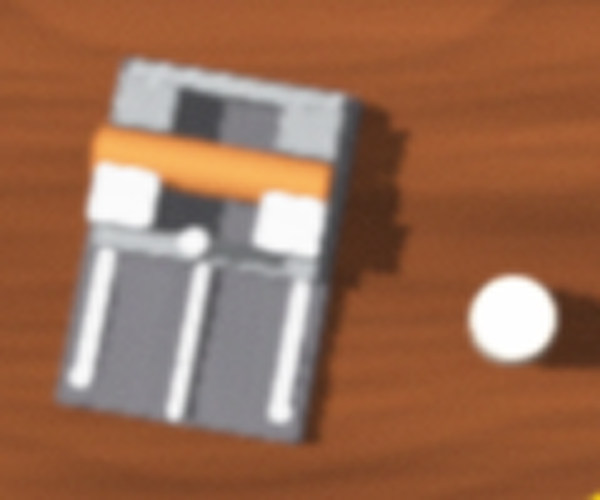

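The crop confirms the brown bar lies clamped in the vise, its ends near (244,194) and (291,200). The knobbed post is at about (263,213), and the jaw opens downward in the image, toward the robot.

```bash
cat >> h.py <<'E'
def go(x,y,z,yaw=None):
    "prints tool-frame shift (mm, after rotation) and rot z (deg) to bring TCP to x,y,z and tool y to yaw"
    s=manip.sense(); r=R.from_quat(s['tool_rot']); Y=r.as_matrix()[:,1]; c=np.degrees(np.arctan2(Y[1],Y[0]))
    rz=0 if yaw is None else -((yaw-c+90)%180-90)
    r2=r*R.from_rotvec([0,0,np.radians(rz)])
    d=r2.inv().apply(np.array([x,y,z])-s['tcp_pos'])*1000
    print('t',round(s['t'],2),'tcp',np.round(s['tcp_pos'],4),'yaw',round(c,2),'tilt',np.round(r.as_matrix()[:,2],3),'gap',s['finger_gap'],'F',np.round(s['force'],2))
    print('rotz',round(rz,2),'shift',np.round(d,1),'rows',np.linalg.norm(d)/41.7)
E
python3 - <<'E'
from h import *
print(w('top',(263.2,213),.08))
go(.486,.200,.17,79.4)
E
```

```text
[0.49262827 0.19602787 0.08      ]
t 1.1 tcp [0.1732 0.6005 0.3039] yaw 73.91 tilt [ 0.  0. -1.] gap 0.9990538687107515 F [-0.86  0.79 -0.17]
rotz -5.49 shift [-381.2 -336.1  133.9] rows 12.60316243424614
```

Request:
{"op": "drive_tool", "data": {
  "linear": [
    [0,0,0],
    [-27.2,-24,9],
    [-27.2,-24,9],
    [-27.2,-24,9],
    [-27.2,-24,9],
    [-27.2,-24,9],
    [-27.2,-24,9],
    [-27.2,-24,9],
    [-27.2,-24,9],
    [-27.2,-24,9],
    [-27.2,-24,9],
    [-27.2,-24,9],
    [-27.2,-24,9],
    [-27.2,-24,9],
    [-27.2,-24,9],
    [0,0,0]
  ],
  "rot": [
    [0,0,-5.5],
    [0,0,0],
    [0,0,0],
    [0,0,0],
    [0,0,0],
    [0,0,0],
    [0,0,0],
    [0,0,0],
    [0,0,0],
    [0,0,0],
    [0,0,0],
    [0,0,0],
    [0,0,0],
    [0,0,0],
    [0,0,0],
    [0,0,0]
  ],
  "hand": [50,50,50,50,50,50,50,50,50,50,50,50,50,50,50,50],
  "force": 30
}}

```text
t: 2.43
tcp_pos: [0.5072, 0.1931, 0.1742]
tool_rot: [0.085, 0.996, 0.009, 0.008]
force: [1.4, 0.8, 0.4]
finger_gap: 0.585
```

```bash
python3 - <<'E'
from h import *
go(.4865,.1985,.125,79.4)
E
```

```text
t 2.43 tcp [0.5072 0.1931 0.1742] yaw 80.28 tilt [ 0.017  0.016 -1.   ] gap 0.5848650056175598 F [1.36 0.75 0.45]
rotz 0.88 shift [22.   0.6 49. ] rows 1.2869207614482634
```

```bash
python3 - <<'E'
s=open('h.py').read()
a=s.index("    r2=r*R"); b=s.index("    d=r2.inv")
s=s[:a]+"""    t=np.radians(c-rz); y=np.array([np.cos(t),np.sin(t),0]); zz=np.array([0,0,-1.])
    r2=R.from_matrix(np.stack([np.cross(y,zz),y,zz],1)); rv=np.degrees((r.inv()*r2).as_rotvec()); print('rotvec',np.round(rv,2))
"""+s[b:]
open('h.py','w').write(s)
E
python3 - <<'E'
from h import *
go(.4865,.1985,.125,79.4)
E
```

```text
rotvec [1.09 0.77 0.87]Traceback (most recent call last):
  File "<stdin>", line 2, in <module>
  File "h.py", line 25, in go
    d=r2.inv().apply(np.array([x,y,z])-s['tcp_pos'])*1000
                     ~~~~~~~~^^^^^^^^^
ValueError: setting an array element with a sequence. The requested array has an inhomogeneous shape after 1 dimensions. The detected shape was (3,) + inhomogeneous part.
```

```bash
sed -i 's/ y=np.array(\[np.cos(t)/ yy=np.array([np.cos(t)/; s/np.cross(y,zz),y,zz/np.cross(yy,zz),yy,zz/' h.py
```

Request:
{"op": "drive_tool", "data": {
  "linear": [
    [0,0,0],
    [11,0.3,0],
    [10,0.3,0],
    [0,0,0]
  ],
  "rot": [
    [1.1,0.8,0.9],
    [0,0,0],
    [0,0,0],
    [0,0,0]
  ],
  "hand": [50,50,50,50]
}}

```text
t: 2.77
tcp_pos: [0.4868, 0.1953, 0.1734]
tool_rot: [0.096, 0.995, 0.0, -0.001]
force: [-0.2, 0.3, 0.1]
finger_gap: 0.587
```

```bash
python3 - <<'E'
from h import *
go(.4865,.1985,.125,79.4)
a=snap('scene',None,(300,160,460,300),3); b=snap('top',None,(200,140,340,280),3)
cv2.imwrite('pics/v1.png',np.hstack([cv2.resize(a,(390,340)),cv2.resize(b,(340,340))]))
E
```

```text
rotvec [-0.01 -0.09 -0.44]
t 2.77 tcp [0.4868 0.1953 0.1734] yaw 78.96 tilt [-0.002  0.    -1.   ] gap 0.5866170013054538 F [-0.21  0.31  0.14]
rotz -0.44 shift [ 0.9  3.1 48.4] rows 1.164216375941229
```

View pics/v1.png

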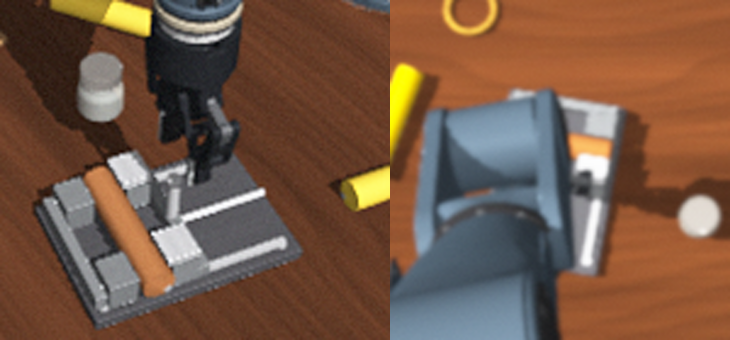

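The scene crop shows the fingers above and astride the post (170,195 in the crop), with the bar undisturbed at (130,230). I'll descend and pinch the post.

Request:
{"op": "drive_tool", "data": {
  "linear": [
    [0.5,3,12],
    [0,0,12],
    [0,0,12],
    [0,0,12],
    [0,0,0],
    [0,0,0],
    [0,0,0],
    [0,0,0],
    [0,0,0],
    [0,0,0]
  ],
  "rot": [
    [0,0,-0.4],
    [0,0,0],
    [0,0,0],
    [0,0,0],
    [0,0,0],
    [0,0,0],
    [0,0,0],
    [0,0,0],
    [0,0,0],
    [0,0,0]
  ],
  "hand": [50,50,50,50,50,5,5,5,5,5],
  "force": 30
}}

```text
t: 3.7
tcp_pos: [0.4841, 0.1966, 0.1285]
tool_rot: [0.083, 0.997, -0.006, 0.0]
force: [1.4, 7.0, -11.2]
finger_gap: 0.153
```

Request:
{"op": "drive_tool", "data": {
  "linear": [
    [6,0,0],
    [6,0,0],
    [6,0,0],
    [6,0,0],
    [6,0,0],
    [6,0,0],
    [6,0,0],
    [4,0,0],
    [0,0,0]
  ],
  "rot": [
    [0,0,0],
    [0,0,0],
    [0,0,0],
    [0,0,0],
    [0,0,0],
    [0,0,0],
    [0,0,0],
    [0,0,0],
    [0,0,0]
  ],
  "hand": [5,5,5,5,5,5,5,5,5]
}}

```text
t: 4.45
tcp_pos: [0.4421, 0.2047, 0.1284]
tool_rot: [0.08, 0.997, -0.006, 0.01]
force: [1.6, -1.5, -11.9]
finger_gap: 0.154
```

Request:
{"op": "drive_tool", "data": {
  "linear": [
    [4,0,0],
    [4,0,0],
    [3,0,0],
    [0,0,0]
  ],
  "rot": [
    [0,0,0],
    [0,0,0],
    [0,0,0],
    [0,0,0]
  ],
  "hand": [5,5,5,5]
}}

```text
t: 4.78
tcp_pos: [0.441, 0.2046, 0.1281]
tool_rot: [0.078, 0.997, -0.005, 0.022]
force: [-0.1, 2.0, -6.2]
finger_gap: 0.153
```

Request:
{"op": "drive_tool", "data": {
  "linear": [
    [0,0,0],
    [0,0,0],
    [0,0,0],
    [0,0,-25],
    [0,0,-25],
    [0,0,-25],
    [0,0,0]
  ],
  "rot": [
    [0,0,0],
    [0,0,0],
    [0,0,0],
    [0,0,0],
    [0,0,0],
    [0,0,0],
    [0,0,0]
  ],
  "hand": [50,50,50,50,50,50,50]
}}

```text
t: 5.37
tcp_pos: [0.4311, 0.2071, 0.2068]
tool_rot: [0.078, 0.997, -0.006, 0.016]
force: [0.3, 0.8, 0.5]
finger_gap: 0.583
```

```bash
python3 - <<'E'
from h import *
go(.539,.19,.17,-10.6)
for c in('top','scene'): 
    snap(c); print([(round(d['score'],2),np.round(d['at']),np.round(w(c,d['at'],.07)[:2],3)) for d in cams.spot_point('jaw_post',c)][:2])
a=snap('scene',None,(300,160,460,300),3); b=snap('top',None,(200,140,340,280),3)
cv2.imwrite('pics/v2.png',np.hstack([cv2.resize(a,(390,340)),cv2.resize(b,(340,340))]))
E
```

```text
rotvec [ -1.84   1.08 -88.34]
t 5.37 tcp [0.4311 0.2071 0.2068] yaw 81.04 tilt [ 0.031 -0.014 -0.999] gap 0.5831249249401623 F [0.32 0.78 0.48]
rotz -88.36 shift [  -3.  -109.3   36.8] rows 2.765156714793141
[(0.64, array([260., 228.]), array([0.45 , 0.207]))]
[(0.72, array([387., 230.]), array([0.447, 0.196]))]
```

View pics/v2.png

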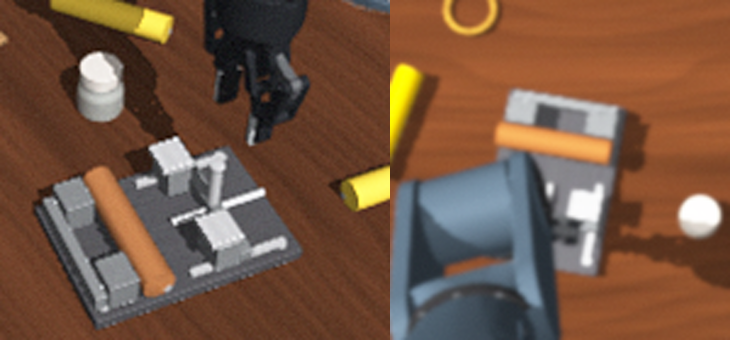

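The jaw is open: the post is now near (217,165) in the left crop, about 44 mm back. It met its stop, since the last 11 mm of commanded pull gave only 1 mm of travel. The bar is still at (130,230). Next I turn the tool for the bar.

Request:
{"op": "drive_tool", "data": {
  "linear": [
    [0,0,0],
    [0,0,0],
    [0,0,0],
    [0,0,0],
    [0,0,0],
    [0,0,0],
    [0,0,0],
    [0,0,0],
    [0,0,0],
    [0,0,0],
    [0,0,0],
    [0,0,0],
    [0,0,0],
    [0,0,0]
  ],
  "rot": [
    [-1.8,1.1,0],
    [0,0,7.05],
    [0,0,7.05],
    [0,0,7.05],
    [0,0,7.05],
    [0,0,7.05],
    [0,0,7.05],
    [0,0,7.05],
    [0,0,7.05],
    [0,0,7.05],
    [0,0,7.05],
    [0,0,7.05],
    [0,0,7.05],
    [0,0,7.05]
  ],
  "hand": [58,58,58,58,58,58,58,58,58,58,58,58,58,58]
}}

```text
t: 6.83
tcp_pos: [0.4228, 0.2039, 0.1866]
tool_rot: [0.778, 0.628, -0.006, -0.013]
force: [0.5, 0.3, 0.7]
finger_gap: 0.674
```

```bash
sed -i 's/-((yaw-c+90)%180-90)/-((yaw-c+180)%360-180)/' h.py; cat >> h.py <<'E'
def barrect(c,z,near,sn=True):
    if sn: snap(c)
    best=None
    for d in cams.regions_of('bar',c):
        cn=max(cv2.findContours(d['pixels'].astype(np.uint8),0,2)[0],key=cv2.contourArea)
        q=np.array([w(c,x[0],z)[:2] for x in cn.astype(float)],np.float32)
        a,s,an=cv2.minAreaRect(q*1000)
        if np.hypot(a[0]/1000-near[0],a[1]/1000-near[1])<.06:
            B=cv2.boxPoints((a,s,an)); e=B[1]-B[0]; f=B[2]-B[1]; L=e if np.linalg.norm(e)>np.linalg.norm(f) else f
            print(c,round(d['score'],2),d['rect'],'ctr',np.round(a,1),'size',np.round(s,1),'axis yaw',round(np.degrees(np.arctan2(L[1],L[0]))%180,1))
E
python3 - <<'E'
from h import *
barrect('top',.04,(.54,.19)); barrect('scene',.04,(.54,.19))
go(.539,.19,.15,-10.6)
E
```

```text
top 0.64 [240.8, 192.4, 292.7, 205.8] ctr [541.9 190.6] size [142.8  31.4] axis yaw 79.4
scene 0.78 [335.8, 227.8, 370.5, 286.2] ctr [544.  188.5] size [161.1  32.8] axis yaw 79.2
rotvec [-1.59 -0.45 -1.06]
t 7.03 tcp [0.423  0.204  0.1871] yaw -11.66 tilt [-0.026  0.013 -1.   ] gap 0.6803094927706682 F [-0.18 -0.21  0.67]
rotz -1.06 shift [  7.6 116.6  37.1] rows 2.939081717373713
```

Request:
{"op": "drive_tool", "data": {
  "linear": [
    [0,0,0],
    [2,30,9],
    [2,30,9],
    [2,30,9],
    [1.6,27,8],
    [0,0,0]
  ],
  "rot": [
    [-1.6,-0.5,-1.1],
    [0,0,0],
    [0,0,0],
    [0,0,0],
    [0,0,0],
    [0,0,0]
  ],
  "hand": [58,58,58,58,58,58]
}}

```text
t: 7.53
tcp_pos: [0.5403, 0.1904, 0.1485]
tool_rot: [0.763, 0.647, -0.003, -0.0]
force: [0.8, -0.1, 0.2]
finger_gap: 0.678
```

```bash
python3 - <<'E'
from h import *
go(.541,.19,.094,-10.6)
E
```

```text
rotvec [-0.22  0.2   1.2 ]
t 7.53 tcp [0.5403 0.1904 0.1485] yaw -9.4 tilt [-0.004 -0.003 -1.   ] gap 0.6777238271181122 F [ 0.8  -0.08  0.25]
rotz 1.2 shift [-0.3  0.8 54.5] rows 1.3062212277650072
```

Request:
{"op": "drive_tool", "data": {
  "linear": [
    [0,0.8,14],
    [0,0,14],
    [0,0,13],
    [0,0,13],
    [0,0,0],
    [0,0,0],
    [0,0,0],
    [0,0,0],
    [0,0,0]
  ],
  "rot": [
    [0,0,1.2],
    [0,0,0],
    [0,0,0],
    [0,0,0],
    [0,0,0],
    [0,0,0],
    [0,0,0],
    [0,0,0],
    [0,0,0]
  ],
  "hand": [58,58,58,58,58,26,26,26,26],
  "force": 40
}}

```text
t: 8.28
tcp_pos: [0.5411, 0.1897, 0.0918]
tool_rot: [0.765, 0.644, -0.003, -0.001]
force: [-0.1, 0.7, -1.3]
finger_gap: 0.366
```

Request:
{"op": "drive_tool", "data": {
  "linear": [
    [0,0,-10],
    [0,0,-15],
    [0,0,-20],
    [0,0,-20],
    [0,0,-20],
    [0,0,0]
  ],
  "rot": [
    [0,0,0],
    [0,0,0],
    [0,0,0],
    [0,0,0],
    [0,0,0],
    [0,0,0]
  ],
  "hand": [26,26,26,26,26,26]
}}

```text
t: 8.78
tcp_pos: [0.5405, 0.1901, 0.184]
tool_rot: [0.765, 0.644, -0.003, -0.001]
force: [1.2, 0.1, -0.9]
finger_gap: 0.36
```

```bash
python3 - <<'E'
from h import *
go(.5895,-.206,.17,9.6)
E
```

```text
rotvec [ -0.39   0.16 -19.35]
t 8.78 tcp [0.5405 0.1901 0.184 ] yaw -9.75 tilt [-0.007 -0.003 -1.   ] gap 0.3601445624826694 F [ 1.24  0.12 -0.92]
rotz -19.35 shift [-398.7  -17.8   14. ] rows 9.57738674258777
```

Request:
{"op": "drive_tool", "data": {
  "linear": [
    [0,0,0],
    [0,0,0],
    [0,0,0],
    [-15,-0.7,0],
    [-28,-1.2,0],
    [-28,-1.2,0],
    [-28,-1.2,0],
    [-28,-1.2,0],
    [-28,-1.2,0],
    [-28,-1.2,0],
    [-28,-1.2,0],
    [-28,-1.2,0],
    [-28,-1.2,0],
    [-28,-1.2,0],
    [-28,-1.2,0],
    [-28,-1.2,0],
    [-28,-1.2,0],
    [-15,-0.8,0],
    [0,0,0]
  ],
  "rot": [
    [0,0,-6.4],
    [0,0,-6.4],
    [0,0,-6.4],
    [0,0,0],
    [0,0,0],
    [0,0,0],
    [0,0,0],
    [0,0,0],
    [0,0,0],
    [0,0,0],
    [0,0,0],
    [0,0,0],
    [0,0,0],
    [0,0,0],
    [0,0,0],
    [0,0,0],
    [0,0,0],
    [0,0,0],
    [0,0,0]
  ],
  "hand": [26,26,26,26,26,26,26,26,26,26,26,26,26,26,26,26,26,26,26]
}}

```text
t: 10.37
tcp_pos: [0.5933, -0.215, 0.1851]
tool_rot: [0.636, 0.771, -0.002, -0.002]
force: [0.4, -0.6, -2.0]
finger_gap: 0.366
```

```bash
python3 - <<'E'
from h import *
go(.5895,-.206,.083,9.6)
a=snap('scene',None,(180,100,340,220),4); b=snap('top',None,(340,130,460,230),4)
cv2.imwrite('pics/v3.png',np.hstack([cv2.resize(a,(440,330)),cv2.resize(b,(360,330))]))
snap('scene'); barrect('scene',.114,(.59,-.2),False); barrect('top',.114,(.59,-.2))
E
```

```text
rotvec [-0.3  -0.05  1.37]
t 10.37 tcp [ 0.5933 -0.215   0.1851] yaw 10.97 tilt [-0.005 -0.    -1.   ] gap 0.36605253426276585 F [ 0.41 -0.63 -1.99]
rotz 1.37 shift [  9.5  -2.2 102.1] rows 2.460642677557739
scene 0.62 [232.7, 124.7, 270.6, 160.3] ctr [ 577.7 -209.9] size [ 43.5 126.2] axis yaw 99.7
top 0.54 [376.8, 173.7, 389.1, 184.0] ctr [ 588.1 -147.8] size [19.1 34. ] axis yaw 151.7
```

View pics/v3.png

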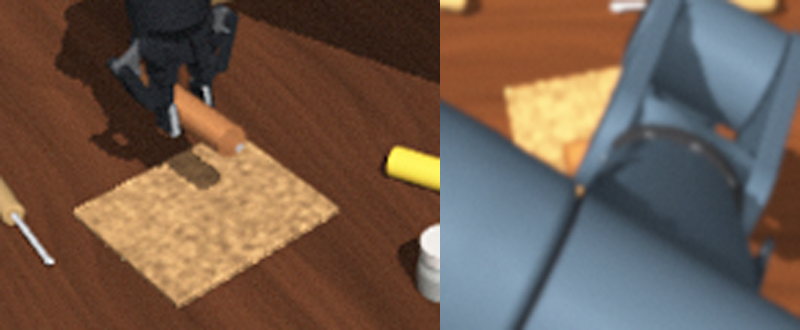

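The scene crop shows the bar over the pad. The bright strip end is at the lower right of the near end face (240,149), so the strip faces down and toward the robot (−x), and the bar must roll toward +x. I'll place it a little to −x of the pad centre.

```bash
python3 - <<'E'
from h import *
go(.570,-.209,.084,9.6)
E
```

```text
rotvec [-0.42 -0.22  1.67]
t 10.67 tcp [ 0.5926 -0.2097  0.1851] yaw 11.27 tilt [-0.008  0.002 -1.   ] gap 0.36028528595904896 F [ 0.72 -0.26 -2.2 ]
rotz 1.67 shift [  4.5 -22.1 101.1] rows 2.4852606633817937
```

Request:
{"op": "drive_tool", "data": {
  "linear": [
    [0,0,0],
    [2,-11,10],
    [2,-11,15],
    [0,0,20],
    [0,0,20],
    [0,0,17],
    [0,0,10],
    [0,0,5],
    [0,0,0],
    [0,0,0]
  ],
  "rot": [
    [-0.4,-0.2,1.7],
    [0,0,0],
    [0,0,0],
    [0,0,0],
    [0,0,0],
    [0,0,0],
    [0,0,0],
    [0,0,0],
    [0,0,0],
    [0,0,0]
  ],
  "hand": [26,26,26,26,26,26,26,26,26,26]
}}

```text
t: 11.5
tcp_pos: [0.5717, -0.1963, 0.0883]
tool_rot: [0.64, 0.769, 0.001, 0.001]
force: [0.6, 0.3, -1.2]
finger_gap: 0.361
```

```bash
python3 - <<'E'
from h import *
go(.570,-.209,.082,9.6)
E
```

```text
rotvec [0.17 0.02 0.87]
t 11.5 tcp [ 0.5717 -0.1963  0.0883] yaw 10.47 tilt [ 0.003  0.    -1.   ] gap 0.3611102086102175 F [ 0.6   0.34 -1.16]
rotz 0.87 shift [-12.2  -3.8   6.3] rows 0.340984691566125
```

Request:
{"op": "drive_tool", "data": {
  "linear": [
    [-6,-2,0],
    [-6,-2,0],
    [0,0,2],
    [0,0,2],
    [0,0,1.5],
    [0,0,0],
    [0,0,0]
  ],
  "rot": [
    [0,0,0.9],
    [0,0,0],
    [0,0,0],
    [0,0,0],
    [0,0,0],
    [0,0,0],
    [0,0,0]
  ],
  "hand": [26,26,26,26,26,26,26]
}}

```text
t: 12.08
tcp_pos: [0.5721, -0.212, 0.0866]
tool_rot: [0.646, 0.763, 0.002, 0.005]
force: [-0.3, 0.5, -0.6]
finger_gap: 0.362
```

```bash
python3 - <<'E'
from h import *
go(.570,-.209,.082,9.6)
E
```

```text
rotvec [ 0.55  0.35 -0.15]
t 12.08 tcp [ 0.5721 -0.212   0.0866] yaw 9.45 tilt [ 0.011 -0.004 -1.   ] gap 0.3617950548666372 F [-0.26  0.51 -0.58]
rotz -0.15 shift [ 3.3 -1.6  4.6] rows 0.140841329406622
```

Request:
{"op": "drive_tool", "data": {
  "linear": [
    [0,0,4],
    [0,0,0]
  ],
  "rot": [
    [0.5,0.3,0],
    [0,0,0]
  ],
  "hand": [26,26]
}}

```text
t: 12.25
tcp_pos: [0.5723, -0.2121, 0.0826]
tool_rot: [0.647, 0.763, 0.0, 0.001]
force: [-0.2, 0.7, -2.1]
finger_gap: 0.357
```

Request:
{"op": "drive_tool", "data": {
  "linear": [
    [0,0,1.5],
    [0,0,0],
    [0,0,0],
    [0,0,0],
    [0,0,0],
    [0,0,0],
    [0,0,0],
    [0,0,0]
  ],
  "rot": [
    [0,0,0],
    [0,0,0],
    [0,0,0],
    [0,0,0],
    [0,0,0],
    [0,0,0],
    [0,0,0],
    [0,0,0]
  ],
  "hand": [26,26,44,44,44,44,44,44]
}}

```text
t: 12.92
tcp_pos: [0.5732, -0.2121, 0.0828]
tool_rot: [0.646, 0.763, 0.0, 0.001]
force: [-0.3, -0.2, 0.7]
finger_gap: 0.518
```

```bash
python3 - <<'E'
from h import *
go(.570,-.209,.082,9.6)
a=snap('scene',None,(200,110,320,210),5);cv2.imwrite('pics/v4.png',a)
barrect('scene',.03,(.57,-.2),False)
E
```

```text
rotvec [ 0.1   0.11 -0.1 ]
t 12.92 tcp [ 0.5732 -0.2121  0.0828] yaw 9.5 tilt [ 0.002 -0.002 -1.   ] gap 0.517888793750116 F [-0.27 -0.21  0.71]
rotz -0.1 shift [ 3.6 -2.7  0.8] rows 0.10860945751805445
scene 0.88 [243.3, 157.5, 278.5, 188.8] ctr [ 567.8 -186.1] size [ 40.1 125.3] axis yaw 96.2
```

View pics/v4.png

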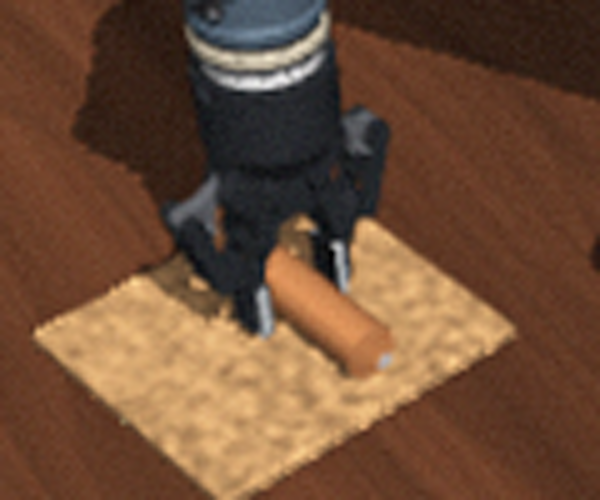

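```bash
python3 - <<'E'
from h import *
u=np.array([-.165,.986,0]); n=np.array([-.986,-.165,0])
C=np.array([.5732,-.2121,.026])+.07*u
f=lambda X:np.round((p('scene',X)-[200,110])*5+2,0)
print('C',f(C))
for a in range(0,360,30): print(a,f(C+.016*(np.cos(np.radians(a))*np.array([0,0,1])+np.sin(np.radians(a))*n)))
im=cv2.imread('pics/v4.png'); s=im.astype(int)
m=((s.max(2)-s.min(2)<40)&(s.min(2)>120)).astype(np.uint8); m[:330]=0
k,l,st,ce=cv2.connectedComponentsWithStats(m); print(st,ce)
h=cv2.cvtColor(im,cv2.COLOR_BGR2HSV); print(im[355:372:4,360:404:6].tolist())
E
```

```text
C [371. 357.]
0 [369. 334.]
30 [381. 331.]
60 [390. 334.]
90 [394. 343.]
120 [392. 356.]
150 [385. 369.]
180 [374. 379.]
210 [362. 382.]
240 [352. 379.]
270 [348. 370.]
300 [350. 357.]
330 [357. 344.]
[[     0      0    600    500 299834]
 [   260    330     13      8     77]
 [   380    355     11     12     89]] [[299.48326407 249.44553987]
 [265.85714286 333.15584416]
 [384.98876404 360.59550562]]
[[[71, 115, 179], [74, 119, 183], [73, 121, 188], [87, 134, 195], [141, 159, 191], [139, 163, 194], [109, 162, 208], [101, 151, 196]], [[70, 113, 174], [70, 115, 177], [72, 119, 183], [107, 145, 195], [179, 178, 185], [158, 176, 195], [113, 166, 214], [105, 158, 203]], [[68, 108, 169], [66, 110, 171], [68, 111, 176], [121, 146, 187], [173, 172, 180], [138, 170, 197], [108, 161, 208], [98, 148, 194]], [[66, 102, 162], [63, 103, 163], [61, 102, 165], [114, 140, 179], [137, 161, 188], [105, 157, 199], [96, 148, 191], [88, 136, 178]], [[61, 99, 161], [65, 106, 164], [66, 111, 172], [91, 138, 194], [104, 153, 200], [92, 142, 187], [93, 140, 183], [99, 146, 191]]]
```

The near end shows the strip (385,361) at about 132° from up on the robot side, so it needs roughly 37 mm of roll toward +x. First I lift the fingers clear so the release definitely counts, then I come back astride the bar.

Request:
{"op": "drive_tool", "data": {
  "linear": [
    [0,0,-20],
    [0,0,-25],
    [0,0,0],
    [0,0,0],
    [0,0,0],
    [0,0,0],
    [0,0,0]
  ],
  "rot": [
    [0,0,0],
    [0,0,0],
    [0,0,0],
    [0,0,0],
    [0,0,0],
    [0,0,0],
    [0,0,0]
  ],
  "hand": [44,44,44,44,44,44,44]
}}

```text
t: 13.6
tcp_pos: [0.5717, -0.2113, 0.1264]
tool_rot: [0.646, 0.763, -0.0, -0.001]
force: [-0.4, 0.8, 0.1]
finger_gap: 0.516
```

```bash
cat >> h.py <<'E'
u=np.array([-.165,.986,0]); n=np.array([-.986,-.165,0])
def strip():
    "grey pixels within the pad's bounds, scene camera"
    im=cams.snapshot('scene'); s=im.astype(int)
    return im[:,:,::-1].copy()
E
python3 - <<'E'
from h import *
go(.5732,-.2121,.086,9.6)
snap('scene'); barrect('scene',.026,(.57,-.2),False)
print(cams.spot_point('bar_end_a','scene')[:3], p('scene',np.array([.5732,-.2121,.026])+.07*u))
E
```

```text
rotvec [-0.13 -0.09 -0.12]
t 13.6 tcp [ 0.5717 -0.2113  0.1264] yaw 9.48 tilt [-0.003  0.001 -1.   ] gap 0.5160171425567767 F [-0.41  0.75  0.07]
rotz -0.12 shift [-1.   1.3 40.4] rows 0.969691616283132
scene 0.67 [239.2, 156.6, 280.6, 186.1] ctr [ 571.2 -212.9] size [ 37.4 158.5] axis yaw 98.6
[{'at': [246.7, 155.1], 'score': 0.9}, {'at': [327.4, 158.7], 'score': 0.88}, {'at': [426.2, 322.5], 'score': 0.86}] [273.82090999 180.91974579]
```

Request:
{"op": "drive_tool", "data": {
  "linear": [
    [0,0.5,20],
    [0,0.5,20],
    [0,0,0],
    [0,4,0],
    [0,4,0],
    [0,4,0],
    [0,4,0],
    [0,4,0],
    [0,4,0],
    [0,4,0],
    [0,4,0],
    [0,2,0],
    [0,0,0],
    [0,0,0]
  ],
  "rot": [
    [0,0,0],
    [0,0,0],
    [0,0,0],
    [0,0,0],
    [0,0,0],
    [0,0,0],
    [0,0,0],
    [0,0,0],
    [0,0,0],
    [0,0,0],
    [0,0,0],
    [0,0,0],
    [0,0,0],
    [0,0,0]
  ],
  "hand": [42,40,40,40,40,40,40,40,40,40,40,40,40,40]
}}

```text
t: 14.92
tcp_pos: [0.6128, -0.2057, 0.0894]
tool_rot: [0.646, 0.763, 0.0, 0.002]
force: [0.4, -0.2, -0.1]
finger_gap: 0.468
```

```bash
python3 - <<'E'
from h import *
go(.605,-.2066,.086,9.6)
a=snap('scene',None,(200,110,320,210),5);cv2.imwrite('pics/v5.png',a)
f=lambda X:np.round((p('scene',X)-[200,110])*5+2,0)
C=np.array([.605,-.2066,.026])+.07*u; print(f(C),[f(C+.016*(np.cos(np.radians(a))*np.array([0,0,1])+np.sin(np.radians(a))*n)).tolist() for a in (-30,0,30,60)])
E
```

```text
rotvec [ 0.21  0.17 -0.07]
t 14.92 tcp [ 0.6128 -0.2057  0.0894] yaw 9.53 tilt [ 0.004 -0.002 -1.   ] gap 0.4683032213628715 F [ 0.4  -0.22 -0.1 ]
rotz -0.07 shift [ 0.4 -7.9  3.4] rows 0.20489074256157935
[324. 385.] [[309.0, 372.0], [321.0, 362.0], [333.0, 358.0], [343.0, 361.0]]
```

View pics/v5.png

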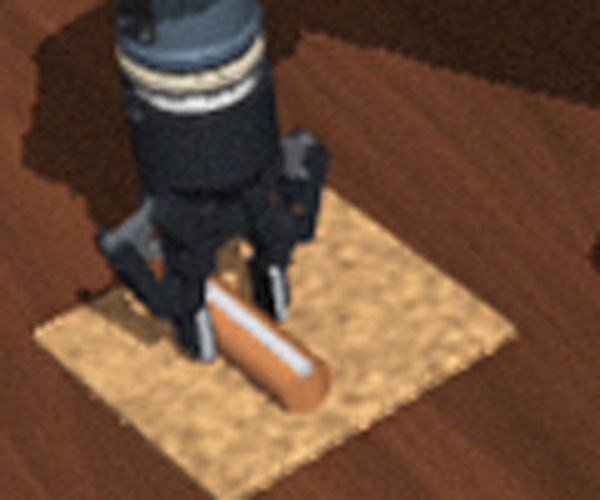

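The strip now shows on top, running from (210,290) to (305,373) in the crop, near up and perhaps slightly past it toward +x. I'll lift clear and measure from both cameras.

Request:
{"op": "drive_tool", "data": {
  "linear": [
    [0,-1,-15],
    [0,0,-25],
    [0,0,-30],
    [30,0,-15],
    [40,0,0],
    [40,0,0],
    [40,0,0],
    [40,0,0],
    [30,0,0],
    [0,0,0]
  ],
  "rot": [
    [0,0,0],
    [0,0,0],
    [0,0,0],
    [0,0,0],
    [0,0,0],
    [0,0,0],
    [0,0,0],
    [0,0,0],
    [0,0,0],
    [0,0,0]
  ],
  "hand": [44,44,44,44,44,44,44,44,44,44]
}}

```text
t: 15.8
tcp_pos: [0.5739, 0.0137, 0.1869]
tool_rot: [0.65, 0.76, 0.002, 0.007]
force: [0.1, 0.3, 0.8]
finger_gap: 0.516
```

```bash
cat > m.py <<'E'
from h import *
import sys
tag=sys.argv[1]
a=snap('scene');b=snap('top')
def masks(im,c):
    # region of interest: near pad
    roi=np.zeros(im.shape[:2],np.uint8)
    q=[p(c,[x,y,.02]) for x,y in ((.475,-.131),(.505,-.314),(.706,-.28),(.675,-.097))]
    cv2.fillConvexPoly(roi,np.int32(q),1)
    s=im.astype(int); sat=(s.max(2)-s.min(2))
    return roi,sat
from scipy.optimize import least_squares
for c,im in (('scene',a),('top',b)):
    roi,sat=masks(im,c)
    m=((sat<45)&(im.min(2)>110)&(roi>0)).astype(np.uint8)
    k,l,st,ce=cv2.connectedComponentsWithStats(m)
    if k<2: print(c,'no strip'); continue
    i=1+st[1:,4].argmax(); ys,xs=np.nonzero(l==i)
    W=np.array([w(c,(x,y),.042)[:2] for x,y in zip(xs,ys)]); 
    v=np.linalg.svd(W-W.mean(0))[2][0]
    print(c,'strip n',len(xs),'mean at z.042',np.round(W.mean(0),4),'yaw',round(np.degrees(np.arctan2(v[1],v[0]))%180,1),'px',xs.min(),xs.max(),ys.min(),ys.max())
barrect('top',.026,(.61,-.2),False); barrect('scene',.026,(.61,-.2),False)
a=cv2.resize(a[120:210,200:310],None,fx=4,fy=4,interpolation=2); b=cv2.resize(b[140:230,350:440],None,fx=4,fy=4,interpolation=2)
cv2.imwrite('pics/%s.png'%tag,np.hstack([a,b]))
go(.605,-.206,.086,9.6)
E
python3 m.py v6
```

```text
scene strip n 114 mean at z.042 [ 0.6143 -0.2025] yaw 98.8 px 230 261 159 184
top strip n 132 mean at z.042 [ 0.6155 -0.2028] yaw 98.8 px 374 419 167 176
top 0.89 [374.3, 163.8, 422.4, 181.8] ctr [ 613.7 -206. ] size [ 32.3 144. ] axis yaw 98.5
scene 0.59 [229.7, 158.7, 264.2, 193.6] ctr [ 616.5 -211.1] size [ 36.9 168.3] axis yaw 99.0
rotvec [ 0.89  0.59 -1.01]
t 16.0 tcp [0.5769 0.0077 0.1866] yaw 8.59 tilt [ 0.017 -0.008 -1.   ] gap 0.5173917943019714 F [ 0.75  0.42 -0.27]
rotz -1.01 shift [-215.4   -7.9  100.6] rows 5.704165218615041
```

View pics/v6.png

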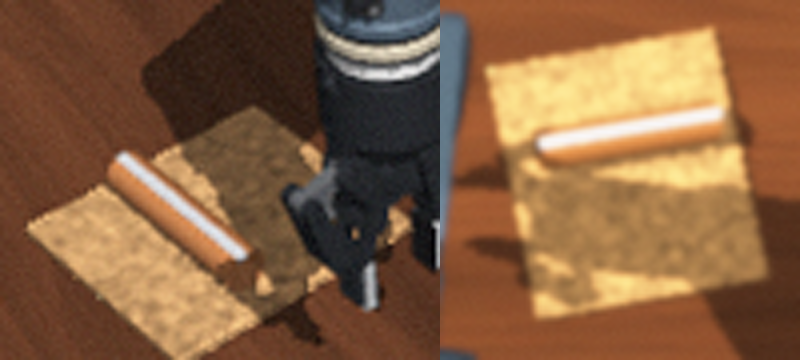

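```bash
cat > prof.py <<'E'
from h import *
from scipy.ndimage import map_coordinates as mc
def prof(yaw,c0,L=.055):
    a=np.radians(yaw); U=np.array([np.cos(a),np.sin(a)]); N=np.array([U[1],-U[0]])  # N ~ +x
    for c in ('top','scene'):
        im=cams.snapshot(c).astype(float); o=np.arange(-30,31,2.)/1000
        for z in (.026,):
            P=np.array([[p(c,[*(c0+d*N+t*U),z]) for t in np.linspace(-L,L,40)] for d in o])
            v=np.stack([mc(im[:,:,k],[P[:,:,1],P[:,:,0]],order=1) for k in range(3)],-1)
            v=np.median(v,1)
            print(c); 
            for d,x in zip(o,v): print(int(d*1000),np.round(x).astype(int).tolist(),end=' | ')
            print()
        K,r,t=cam(c); cp=-r.T@t; dv=np.array([*c0,.026])-cp; dn=dv[:2]@N
        al=np.arctan2(dn,-dv[2]); R0=16
        print('view tilt',round(np.degrees(al),1),'edges at',[round(s*R0/np.cos(al),1) for s in(-1,1)],'strip offsets',{f:round(16*(np.sin(np.radians(f))+np.cos(np.radians(f))*np.tan(al)),1) for f in(-15,-10,-5,0,5,10,15,20)})
prof(98.7,np.array([.6137,-.206]))
E
python3 prof.py
```

```text
top
-30 [240, 195, 119] | -28 [241, 196, 120] | -26 [237, 189, 114] | -24 [224, 174, 104] | -22 [201, 151, 90] | -20 [177, 130, 77] | -18 [163, 116, 67] | -16 [160, 107, 61] | -14 [169, 108, 59] | -12 [185, 116, 61] | -10 [202, 127, 66] | -8 [217, 138, 72] | -6 [227, 150, 82] | -4 [235, 165, 101] | -2 [240, 187, 137] | 0 [243, 212, 181] | 2 [246, 232, 220] | 4 [248, 241, 237] | 6 [248, 242, 238] | 8 [248, 235, 223] | 10 [246, 219, 190] | 12 [243, 198, 148] | 14 [240, 186, 120] | 16 [241, 186, 112] | 18 [244, 198, 119] | 20 [247, 209, 128] | 22 [250, 217, 134] | 24 [250, 220, 137] | 26 [251, 224, 140] | 28 [251, 224, 140] | 30 [251, 225, 140] | 
view tilt 10.0 edges at [np.float64(-16.2), np.float64(16.2)] strip offsets {-15: np.float64(-1.4), -10: np.float64(-0.0), -5: np.float64(1.4), 0: np.float64(2.8), 5: np.float64(4.2), 10: np.float64(5.5), 15: np.float64(6.9), 20: np.float64(8.1)}
scene
-30 [110, 81, 55] | -28 [114, 85, 58] | -26 [143, 108, 73] | -24 [182, 139, 92] | -22 [177, 132, 87] | -20 [160, 113, 72] | -18 [153, 99, 61] | -16 [169, 113, 76] | -14 [191, 150, 125] | -12 [209, 190, 181] | -10 [218, 215, 217] | -8 [219, 219, 224] | -6 [215, 208, 208] | -4 [211, 183, 167] | -2 [211, 154, 114] | 0 [213, 140, 85] | 2 [210, 136, 82] | 4 [203, 133, 81] | 6 [194, 127, 77] | 8 [182, 118, 72] | 10 [166, 106, 65] | 12 [146, 92, 57] | 14 [123, 78, 48] | 16 [110, 75, 47] | 18 [130, 95, 63] | 20 [171, 130, 88] | 22 [202, 156, 105] | 24 [210, 164, 110] | 26 [207, 161, 109] | 28 [203, 157, 105] | 30 [203, 155, 104] | 
view tilt -30.0 edges at [np.float64(-18.5), np.float64(18.5)] strip offsets {-15: np.float64(-13.1), -10: np.float64(-11.9), -5: np.float64(-10.6), 0: np.float64(-9.2), 5: np.float64(-7.8), 10: np.float64(-6.3), 15: np.float64(-4.8), 20: np.float64(-3.2)}
```

Strip estimates, all past up toward +x: top profile about +8°, scene profile about +4°, roll distance about +14°. It is inside tolerance, but I'll roll back about 2 mm to centre it.

Request:
{"op": "drive_tool", "data": {
  "linear": [
    [-20,0,0],
    [-35,0,0],
    [-35,0,0],
    [-35,0,0],
    [-35,0,0],
    [-30,0,0],
    [-20,0,0],
    [0,0,0],
    [0,0,0]
  ],
  "rot": [
    [0.9,0.6,0],
    [0,0,0],
    [0,0,0],
    [0,0,0],
    [0,0,0],
    [0,0,0],
    [0,0,0],
    [0,0,0],
    [0,0,0]
  ],
  "hand": [46,46,46,46,46,46,46,46,46]
}}

```text
t: 16.85
tcp_pos: [0.6071, -0.2255, 0.1842]
tool_rot: [0.659, 0.752, -0.001, 0.0]
force: [-0.2, 0.3, 0.0]
finger_gap: 0.54
```

```bash
python3 - <<'E'
from h import *
go(.6137,-.206,.089,8.7)
E
```

```text
rotvec [-0.05  0.06 -1.22]
t 16.85 tcp [ 0.6071 -0.2255  0.1842] yaw 7.48 tilt [-0.001 -0.001 -1.   ] gap 0.5396172967156108 F [-0.23  0.28  0.05]
rotz -1.22 shift [18.3  9.5 95.2] rows 2.3362951278689286
```

Request:
{"op": "drive_tool", "data": {
  "linear": [
    [0,0,0],
    [9,4.7,0],
    [9,4.7,0],
    [0,0,25],
    [0,0,15],
    [0,0,0]
  ],
  "rot": [
    [0,0,-1.2],
    [0,0,0],
    [0,0,0],
    [0,0,0],
    [0,0,0],
    [0,0,0]
  ],
  "hand": [46,46,46,46,46,46]
}}

```text
t: 17.35
tcp_pos: [0.6139, -0.1986, 0.1443]
tool_rot: [0.65, 0.76, 0.0, -0.001]
force: [0.1, -0.3, -0.7]
finger_gap: 0.534
```

```bash
python3 - <<'E'
from h import *
go(.6137,-.206,.089,8.7)
E
```

```text
rotvec [-0.03 -0.09  0.23]
t 17.35 tcp [ 0.6139 -0.1986  0.1443] yaw 8.93 tilt [-0.001  0.001 -1.   ] gap 0.5343981909435538 F [ 0.12 -0.3  -0.66]
rotz 0.23 shift [-7.3 -1.3 55.3] rows 1.336923044792527
```

Request:
{"op": "drive_tool", "data": {
  "linear": [
    [-3,-0.7,20],
    [-3,-0.6,20],
    [0,0,14],
    [0,0,0],
    [0,-3,0],
    [0,-3,0],
    [0,-2,0],
    [0,0,0]
  ],
  "rot": [
    [0,0,0],
    [0,0,0],
    [0,0,0],
    [0,0,0],
    [0,0,0],
    [0,0,0],
    [0,0,0],
    [0,0,0]
  ],
  "hand": [46,46,46,46,46,46,46,46]
}}

```text
t: 18.02
tcp_pos: [0.6081, -0.1952, 0.0935]
tool_rot: [0.645, 0.764, 0.001, 0.0]
force: [-0.0, -0.1, -0.6]
finger_gap: 0.535
```

```bash
cat > so.py <<'E'
from h import *
from scipy.ndimage import map_coordinates as mc
c0=np.array([.6137,-.206]); a=np.radians(98.7); U=np.array([np.cos(a),np.sin(a)]); N=np.array([U[1],-U[0]])
im=cams.snapshot('scene').astype(float); o=np.arange(-40,41,1.)/1000
P=np.array([[p('scene',[*(c0+d*N+t*U),.026]) for t in np.linspace(.025,.055,20)] for d in o])
v=np.stack([mc(im[:,:,k],[P[:,:,1],P[:,:,0]],order=1) for k in range(3)],-1); v=np.median(v,1)
s=np.clip(v[:,2]-130,0,None)*(v[:,0]-v[:,2]<60); print('strip offset scene mm',(s*o).sum()/s.sum()*1000 if s.sum() else None)
print([[int(d*1000)]+np.round(x).astype(int).tolist() for d,x in zip(o[14:64:2],v[14:64:2])])
go(*c0,.089,8.7)
E
python3 so.py
```

```text
strip offset scene mm -8.390371257400409
[[-26, 204, 158, 106], [-24, 206, 160, 106], [-22, 199, 149, 100], [-20, 175, 126, 81], [-18, 159, 106, 65], [-16, 170, 113, 76], [-14, 192, 150, 125], [-12, 211, 192, 183], [-10, 219, 216, 217], [-8, 218, 219, 224], [-6, 215, 208, 208], [-4, 212, 182, 165], [-2, 211, 152, 111], [0, 214, 139, 86], [2, 210, 137, 83], [4, 203, 134, 82], [6, 194, 127, 78], [8, 182, 117, 72], [10, 166, 106, 65], [12, 145, 92, 56], [14, 122, 77, 48], [16, 108, 74, 49], [18, 125, 91, 61], [20, 159, 121, 80], [22, 184, 141, 94]]
rotvec [ 0.15 -0.06  0.96]
t 18.07 tcp [ 0.6084 -0.1953  0.0937] yaw 9.66 tilt [ 0.002  0.001 -1.   ] gap 0.5358355325944772 F [-0.11  0.43 -0.59]
rotz 0.96 shift [-11.4   3.6   4.7] rows 0.3075259046993635
```

Request:
{"op": "drive_tool", "data": {
  "linear": [
    [0,-2.5,0],
    [0,-2.5,0],
    [0,0,0]
  ],
  "rot": [
    [0,0,0],
    [0,0,0],
    [0,0,0]
  ],
  "hand": [46,46,46]
}}

```text
t: 18.32
tcp_pos: [0.6039, -0.1971, 0.0958]
tool_rot: [0.645, 0.764, 0.002, 0.002]
force: [-0.1, -0.1, 0.7]
finger_gap: 0.541
```

```bash
python3 so.py
```

```text
strip offset scene mm -16.887812968499087
[[-26, 188, 140, 92], [-24, 177, 131, 90], [-22, 177, 143, 122], [-20, 195, 180, 176], [-18, 207, 205, 209], [-16, 206, 205, 209], [-14, 205, 190, 181], [-12, 209, 166, 135], [-10, 215, 147, 96], [-8, 218, 143, 87], [-6, 217, 142, 88], [-4, 212, 139, 86], [-2, 206, 135, 83], [0, 199, 130, 81], [2, 189, 122, 76], [4, 176, 113, 70], [6, 161, 102, 63], [8, 142, 90, 56], [10, 120, 77, 48], [12, 107, 72, 46], [14, 127, 94, 61], [16, 170, 129, 85], [18, 194, 150, 100], [20, 196, 150, 101], [22, 197, 150, 101]]
rotvec [0.34 0.08 0.92]
t 18.37 tcp [ 0.6042 -0.1971  0.0958] yaw 9.62 tilt [ 0.006 -0.    -1.   ] gap 0.5378403855978097 F [-0.1  -0.5  -0.05]
rotz 0.92 shift [-10.2   8.1   6.8] rows 0.3516964404930143
```

Request:
{"op": "drive_tool", "data": {
  "linear": [
    [0,3.5,3],
    [0,3.5,3],
    [0,0,0],
    [0,0,0],
    [0,0,0]
  ],
  "rot": [
    [0,0,0],
    [0,0,0],
    [0,0,0],
    [0,0,0],
    [0,0,0]
  ],
  "hand": [46,46,38,36,36]
}}

```text
t: 18.78
tcp_pos: [0.6122, -0.1963, 0.0891]
tool_rot: [0.646, 0.764, 0.002, 0.003]
force: [0.3, 0.3, -0.1]
finger_gap: 0.421
```

```bash
python3 so.py | grep -v '\[\['
```

```text
strip offset scene mm -7.209798331786625
rotvec [0.37 0.09 0.89]
t 18.83 tcp [ 0.6121 -0.1963  0.0891] yaw 9.59 tilt [ 0.007 -0.001 -1.   ] gap 0.4224624549573001 F [ 0.55 -0.3   0.45]
rotz 0.89 shift [-9.9  0.1  0.1] rows 0.23663034240012007
```

Request:
{"op": "drive_tool", "data": {
  "linear": [
    [0,-2,0],
    [0,0,0]
  ],
  "rot": [
    [0,0,0],
    [0,0,0]
  ],
  "hand": [36,36]
}}

```text
t: 19.0
tcp_pos: [0.6102, -0.1965, 0.089]
tool_rot: [0.645, 0.764, 0.002, 0.003]
force: [0.3, -0.3, 0.1]
finger_gap: 0.421
```

```bash
python3 so.py | grep -v '\[\['
```

```text
strip offset scene mm -14.496238186214054
rotvec [0.4  0.11 0.9 ]
t 19.05 tcp [ 0.6103 -0.1966  0.089 ] yaw 9.6 tilt [ 0.007 -0.001 -1.   ] gap 0.42434967387885403 F [-0.06 -0.26 -0.17]
rotz 0.9 shift [-9.8  1.9  0. ] rows 0.23994629549889443
```

Request:
{"op": "drive_tool", "data": {
  "linear": [
    [0,1.5,0],
    [0,1.5,0],
    [0,0,0],
    [0,0,0],
    [0,0,0],
    [0,0,0],
    [0,0,0],
    [0,0,0]
  ],
  "rot": [
    [0,0,0],
    [0,0,0],
    [0,0,0],
    [0,0,0],
    [0,0,0],
    [0,0,0],
    [0,0,0],
    [0,0,0]
  ],
  "hand": [36,36,35,34.5,34,33.5,33,33],
  "force": 20
}}

```text
t: 19.72
tcp_pos: [0.6136, -0.1961, 0.0893]
tool_rot: [0.646, 0.764, 0.002, 0.003]
force: [-0.1, -0.5, -0.4]
finger_gap: 0.388
```

```bash
python3 so.py | grep -v '\[\['
```

```text
strip offset scene mm -7.774367088489563
rotvec [0.41 0.12 0.89]
t 19.77 tcp [ 0.6136 -0.1961  0.0893] yaw 9.59 tilt [ 0.007 -0.001 -1.   ] gap 0.3841373172277615 F [0.14 0.67 0.5 ]
rotz 0.89 shift [-9.8 -1.4  0.3] rows 0.23781977855728917
```

Request:
{"op": "drive_tool", "data": {
  "linear": [
    [0,-1.3,0],
    [0,-1.2,0],
    [0,0,0],
    [0,0,0]
  ],
  "rot": [
    [0,0,0],
    [0,0,0],
    [0,0,0],
    [0,0,0]
  ],
  "hand": [33,33,33,33]
}}

```text
t: 20.1
tcp_pos: [0.6109, -0.1966, 0.0893]
tool_rot: [0.646, 0.764, 0.002, 0.003]
force: [-0.6, -0.1, 0.2]
finger_gap: 0.386
```

```bash
python3 so.py | grep -v '\[\['
```

```text
strip offset scene mm -13.179662809335232
rotvec [0.42 0.12 0.89]
t 20.15 tcp [ 0.6108 -0.1966  0.0893] yaw 9.59 tilt [ 0.008 -0.001 -1.   ] gap 0.38644991413815016 F [-0.55 -0.3   0.59]
rotz 0.89 shift [-9.8  1.4  0.3] rows 0.23652253228850917
```

Request:
{"op": "drive_tool", "data": {
  "linear": [
    [0,0,0],
    [0,0,0],
    [0,0,0],
    [0,0,0],
    [0,0,-15],
    [0,0,-25],
    [0,0,-30],
    [30,0,-20],
    [40,0,0],
    [40,0,0],
    [40,0,0],
    [40,0,0],
    [30,0,0],
    [0,0,0]
  ],
  "rot": [
    [0,0,0],
    [0,0,0],
    [0,0,0],
    [0,0,0],
    [0,0,0],
    [0,0,0],
    [0,0,0],
    [0,0,0],
    [0,0,0],
    [0,0,0],
    [0,0,0],
    [0,0,0],
    [0,0,0],
    [0,0,0]
  ],
  "hand": [38,42,46,46,46,46,46,46,46,46,46,46,46,46]
}}

```text
t: 21.32
tcp_pos: [0.5748, 0.024, 0.1835]
tool_rot: [0.649, 0.761, 0.004, 0.006]
force: [-0.3, -0.9, 0.0]
finger_gap: 0.539
```

```bash
python3 so.py | grep -v '\[\['; sed -i 's/\[.6137,-.206\]/[.6114,-.206]/' prof.py; python3 prof.py; python3 m.py v7
```

```text
strip offset scene mm -13.19245106089701
rotvec [0.86 0.36 0.35]
t 21.37 tcp [0.5756 0.0221 0.1836] yaw 9.05 tilt [ 0.016 -0.004 -1.   ] gap 0.5401582156329005 F [-0.14  0.37  0.21]
rotz 0.35 shift [-231.3    3.2   94.6] rows 5.992768906524105
top
-30 [244, 202, 124] | -28 [243, 200, 122] | -26 [239, 193, 117] | -24 [227, 179, 108] | -22 [208, 156, 93] | -20 [185, 136, 80] | -18 [167, 118, 69] | -16 [160, 108, 61] | -14 [167, 107, 58] | -12 [183, 114, 61] | -10 [201, 127, 68] | -8 [218, 142, 80] | -6 [230, 163, 106] | -4 [239, 191, 148] | -2 [244, 219, 195] | 0 [248, 237, 227] | 2 [249, 244, 241] | 4 [249, 244, 240] | 6 [249, 236, 222] | 8 [248, 220, 187] | 10 [245, 198, 143] | 12 [242, 180, 112] | 14 [240, 178, 103] | 16 [241, 187, 109] | 18 [245, 199, 120] | 20 [246, 207, 126] | 22 [248, 213, 131] | 24 [249, 217, 134] | 26 [250, 220, 137] | 28 [251, 223, 139] | 30 [251, 224, 140] | 
view tilt 9.9 edges at [np.float64(-16.2), np.float64(16.2)] strip offsets {-15: np.float64(-1.4), -10: np.float64(-0.0), -5: np.float64(1.4), 0: np.float64(2.8), 5: np.float64(4.2), 10: np.float64(5.5)
[... 779 characters left out ...]
.1), -10: np.float64(-11.9), -5: np.float64(-10.6), 0: np.float64(-9.3), 5: np.float64(-7.8), 10: np.float64(-6.3), 15: np.float64(-4.8), 20: np.float64(-3.2)}
scene strip n 110 mean at z.042 [ 0.6097 -0.2027] yaw 98.7 px 231 262 158 184
top strip n 139 mean at z.042 [ 0.611  -0.2039] yaw 98.8 px 374 420 168 178
top 0.68 [373.8, 167.8, 423.0, 184.7] ctr [ 611.1 -206. ] size [ 32.2 145.9] axis yaw 98.5
scene 0.93 [230.0, 156.5, 266.4, 192.7] ctr [ 612.9 -209.7] size [ 40.4 171.4] axis yaw 99.9
rotvec [ 0.96  0.44 -0.96]
t 21.67 tcp [0.5775 0.0171 0.1834] yaw 8.64 tilt [ 0.018 -0.005 -1.   ] gap 0.5334155762111592 F [0.29 0.28 0.12]
rotz -0.96 shift [-224.5  -10.1   97.4] rows 5.87439207569003
```

View pics/v7.png

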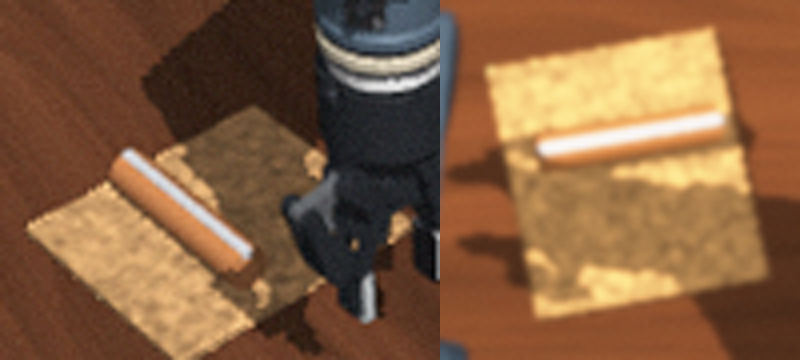

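Final view: the strip lies along the middle of the bar's top, at (630,135) in the top crop, and the whole bar is on the pad with nothing touching it. The strip angle reads about +1° from the top camera and −3° to −7° from the scene camera, which is within 14°. I'm handing in.

```bash
python3 -c "
from h import *
snap('top'); print([(round(d['score'],2),np.round(w('top',d['at'],.07)[:2],3)) for d in cams.spot_point('jaw_post','top')][:1]); print(order.sign_off())"
```

```text
[]
the job is handed in; nothing more can be done
None
```

I opened the vise jaw to its stop, lifted the blank out level and laid it on the cork pad. I let go of it, lifted the fingers clear, then rolled it with the fingers loosely astride it until the strip faced up. I handed in at about 22 s; the system gives no verdict.

- **Strip angle:** the last checks put it at about +1° from straight up (top camera) and −3° to −7° (scene camera), against a limit of 14°. The two views differ by a few degrees, as much as I'd expect from camera calibration.
- **Position on the pad:** the blank was at rest and the fingers were well clear of it. Both ends are inside the outline. The margin at the closer end is about 9 mm judged from the picture, against about 19 mm worked out from the calibration.
- **Jaw:** I judged it fully open from the picture after the pull and from the tool stopping at the stop. A last camera check just before handing in did not find the jaw post, so I have no late confirmation.
- **Other things on the bench:** I kept the arm clear of them but did not measure their positions again at the end.

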